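# Turn the trolley wheel until its valve is at the top

## Task

The spoked wheel of the gas-bottle trolley is mounted on a leaning stand and its tyre is to be pumped up. Push its spokes round with the fingertips until the valve stem is at the very top of the wheel, straight above the hub, and then leave the wheel at rest. Push on the spokes and keep off the tyre; leave the stand and the other things on the bench where they are.

Things in the scene. Friction and masses are not known exactly. Their poses are not given: they have to be found in the camera images.
- stand: wheel stand, 9 kg, loose on the bench: dark steel foot plate 250 x 220 x 22 mm and a grey post behind the wheel. Origin on the bench, 170 mm below the wheel's centre; the plate reaches 100 mm forward and 150 mm back of it. z up; -x is the front, roughly towards the robot. The post meets the axle 75 mm behind the wheel's mid-plane, its struts 90 mm behind
- hub (a point): the wheel's centre, on the axle in the wheel's mid-plane; axes as the stand's. The wheel leans back 40 degrees: in the stand's frame the axle points out to the front along (-0.766, 0, 0.643), and 'up' in the wheel's plane is (0.643, 0, 0.766). The hub is 52 mm across and with its nut stands out 32 mm in front of the mid-plane
- wheel (a joint): the wheel's angle in rad, 0 (or a multiple of 6.283) with the valve at the very top; it grows as the valve moves from the top towards the stand's +y (counterclockwise seen from the front). Turns both ways, several turns; dry friction 0.25 N m (4 N at 65 mm from the axle), so it stays where it is left; starts between 1.7 and 4.6
- valve (a point): the middle of the valve stem (black rubber with a brass tip, 11 mm thick), 85 mm from the axle in the wheel's mid-plane; the stem reaches from the rim inward to 63 mm from the axle
- spokes: five straight round steel spokes, 12 mm thick, in the wheel's mid-plane, free from 26 mm (hub) to 98 mm (rim) from the axle. They turn with the wheel; origin at its centre, z along the axle to the front, x towards the valve. They lie at 36, 108, 180, 252 and 324 degrees from the valve, which is midway between two spokes
- tyre: the black rubber tyre, 300 mm across, 42 mm wide (21 mm in front of the mid-plane), tyre and grey rim fill 98 to 150 mm from the axle. Same frame as the spokes
- mallet: wooden mallet lying on the bench: head 64 mm thick and 110 mm long along its y axis, handle 200 mm towards -x; origin on the bench under the head's centre. To be left alone
- cup: copper cup, 72 mm across, 80 mm high, standing; origin at its underside's centre. To be left alone
- spanner: steel spanner 180 mm long lying flat along its x axis; origin under its middle. To be left alone

How it is judged:
On the way:
1. the fingers push a spoke and the wheel turns (contact force between the fingers and spokes above 0.5 N and distance of valve from where it was at the start of the episode above 0.01 m), for 0.1 s.
At the end, for the whole second after the job is handed in: the valve stem is at the top of the wheel, within 12 mm (8 degrees) sideways of straight above the hub, the wheel is at rest, and the stand (upright) and the other things are within 30 mm of where they began (y of valve in the frame of stand between -0.012 and 0.012 m and z of valve in the frame of stand above 0.21 m and velocity of joint wheel between -0.05 and 0.05 rad/s and angle between stand's own z axis and vertical below 0.03 rad and distance of each of stand, mallet, cup, spanner from where it was at the start of the episode below 0.03 m); the robot touches nothing.
It fails at once if the arm or fingers press on the tyre (more than 6 N) (contact force between any of the arm, the fingers and tyre above 6 N).
It fails at once if the stand is shoved, tipped or lifted (distance of stand from where it was at the start of the episode above 0.03 m or angle between stand's own z axis and vertical above 0.1 rad).
It fails at once if a bystander is moved, lifted or carried (30 mm) (distance of any of mallet, cup, spanner from where it was at the start of the episode above 0.03 m).
It also fails if it takes over 64 s, if anything falls off the work surface, if the arm or the gripper's body presses on something with over 40 N, if the wrist force passes 120 N, or if a joint passes its speed limit or range.

## Robot

A 6-joint arm with a two-finger parallel gripper is mounted at the origin on the work surface. World frame = base frame: x ahead of the robot, y to its left, z up, the work surface at z = 0. Lengths are in m, angles in rad, forces in N, time in s.
With the tool pointing down it reaches from about 0.375 to 0.9 m from the base axis. Payload 3.1 kg.
Tool frame: the origin (TCP) lies at the very end of the fingers, on their centre line; the grasp point (between the pads) lies 19 mm behind it (manip.pinch_z is the distance from the TCP to the grasp point, in m); z points along the fingers, y is the direction in which the jaws open and shut (so a half turn about z gives the same grasp; the last joint's range is limited). The gripper opens to 85 mm and grips with 20 to 120 N. Pads are 22 mm wide; open, the fingers measure 114 mm over their backs; the gripper's body (76 mm by 85 mm) begins 54 mm behind the grasp point. The pads swing forward as they close: fully open they stand 13 mm farther back than shut.
Start: joints at [1.167, 0.527, 1.433, -0, 1.181, -0.178], TCP at [0.139, 0.609, 0.231] pointing down, gripper open.
Joint ranges: [-3.08, 3.08], [-0.75, 2.2], [0.22, 2.44], [-1.43, 4.57], [0, 2.65], [-2.85, 2.85]. Speed limits (rad/s): [2.79, 2.79, 3.14, 3.14, 3.14, 3.14].

## Interface

Orientations are given as a unit quaternion [x, y, z, w].
In Python, from station import manip gives the robot as it stands.
- The arm moves only by the tool drive_tool, never from a script. Its argument "increments" is a list of rows, each a list of 7 numbers: the closure in counts, from 0 (fully open) to 255 (shut), then the shift along the tool's x, y, z in cm, then the turn, a rotation vector about the tool's x, y, z in rad. A call has 1 to 20 rows; each row is the pose to reach, as a shift and turn from the pose commanded when the call began, along the tool's axes at that moment; what a row does not reach only later rows make up. A row lasts 1/10 s, in which the tool goes at most 50 mm and 8.59 degrees, less where a joint would pass 70% of its speed; a pose out of reach is approached as far as the arm can. A call with a gripper value outside its range is refused whole. The fingers move at their own pace and stop on an object; "force" is the grip in N (left out, the last holds). Time passes only in rows, so rows that repeat a pose let the fingers close. It gives the time, the measured TCP pose, the force and the opening at its end, in the units of the state.
- manip.sense(): the state, without advancing time (a new reading comes with each control period).
- manip.snapshot(name): name is "scene" or "top" or "wrist"; returns the picture (384x512x3 uint8, red, green, blue); there is no depth.
- manip.camera_model(name): a dict with "mtx" (3x3 intrinsics, pixels), "k1" (the pictures are not rectified: a ray, as slopes to the right and down, at radius r is drawn at 1 + k1 r^2 times it, then the intrinsics apply), "cam_to_world" (4x4, takes a point from camera to world coordinates). Camera axes: x right, y down, z forward; pixel columns grow to the right and rows downward; lengths in m; the calibration is good to about 2 mm. A picture is of the moment at which its call begins: read the wrist's pose just before it. camera_model takes no time and is no camera call; for the wrist camera it gives the pose at the moment of the call.
- manip.sign_off(): hands the job in, once; it reports no verdict.
The state is a dict: "t": time; "q": joint angles; "qd": joint speeds; "tau": joint torques, N m; "tcp_pos": TCP position; "tool_rot": TCP orientation; "force": force on the tool from outside, world axes, zero at the start; "ft_torque": the same for the moment, N m; "finger_gap": opening from 0.0 (shut) to 1.0 (fully open).
Only numpy, scipy, OpenCV 4.12 (cv2) and the standard library are available. Lean on these libraries where they do the work, as an engineer would, in place of code of your own. Each camera call takes 0.05 s, during which the arm holds its last target. There are 200 camera calls.

## Working session

There is one attempt and no reset: what is moved stays moved. The work goes in short steps, Python scripts to look and compute and a tool call to move; the robot and the scene stay as the last step left them, time stands still between calls to the robot, and variables do not carry over. Pictures are saved under pics/ and viewed, about 8 in all and at most 12, crops included, and the job is handed in when it is done.

Besides the shell and the picture viewer there is one more tool, called after "Emit:" as name(argument=value, ...), one argument or row to a line, values as JSON. drive_tool: Moves the arm, as the interface text tells. Its arguments: {"type":"object","properties":{"increments":{"type":"array","items":{"type":"array","items":{"type":"number"}}},"force":{"type":"number"}},"required":["increments"]}

```bash
mkdir -p pics
python3 - <<'E'
from station import manip
import cv2,numpy as np
s=manip.sense();print(s['t'],s['tcp_pos'],s['tool_rot'],s['finger_gap'])
for n in("scene","top"):
    im=manip.snapshot(n);m=manip.camera_model(n);cv2.imwrite(f"pics/{n}0.png",im[:,:,::-1]);print(n,m)
a=cv2.imread("pics/scene0.png");b=cv2.imread("pics/top0.png")
E
```

```text
0.0 [0.13898926 0.60860661 0.23033208] [ 1.12158273e-01  9.93689746e-01 -1.05812170e-03 -3.02645670e-04] 1.0028398916318686
scene {'mtx': array([[406.07006422,   0.        , 256.01424902],
       [  0.        , 406.07006422, 184.03909493],
       [  0.        ,   0.        ,   1.        ]]), 'k1': -0.02093034280498447, 'cam_to_world': array([[ 0.47942934,  0.73384981, -0.48126081,  1.0086731 ],
       [ 0.877573  , -0.40317034,  0.25945966, -0.21879858],
       [-0.00362566, -0.54673406, -0.83729847,  1.01333512],
       [ 0.        ,  0.        ,  0.        ,  1.        ]])}
top {'mtx': array([[407.04119613,   0.        , 251.66569825],
       [  0.        , 407.04119613, 199.76218208],
       [  0.        ,   0.        ,   1.        ]]), 'k1': 0.023723593896505125, 'cam_to_world': array([[ 0.02491246, -0.98155339,  0.1895582 ,  0.34761075],
       [-0.99966598, -0.02576439, -0.00203096,  0.04063754],
       [ 0.00687735, -0.18944428, -0.98186739,  1.22217757],
       [ 0.        ,  0.        ,  0.        ,  1.        ]])}
```

View pics/scene0.png

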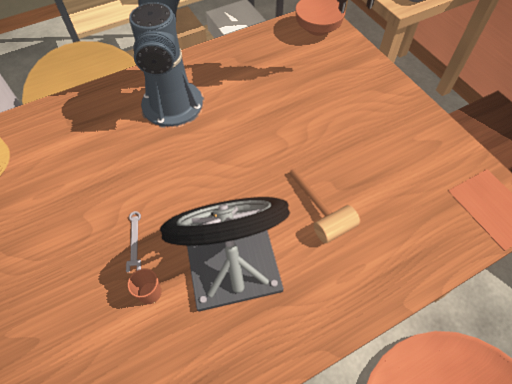

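View pics/top0.png

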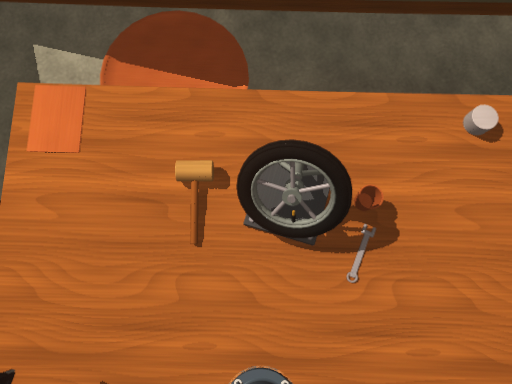

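The scene picture shows the wheel from behind: the stand plate's back corners are at about (200,305) and (282,290), the cup at (144,287), the spanner at (134,242) and the mallet at (335,222). The top picture shows the wheel's face with the hub at about (292,197). The valve, yellow-tipped, is at about (293,215), so it points down towards the robot. I'll enlarge it.

Run:
```python
import cv2
b=cv2.imread("pics/top0.png")[130:250,225:385]
cv2.imwrite("pics/top0c.png",cv2.resize(b,None,fx=5,fy=5,interpolation=cv2.INTER_CUBIC))
```

```text
(no output)
```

View pics/top0c.png

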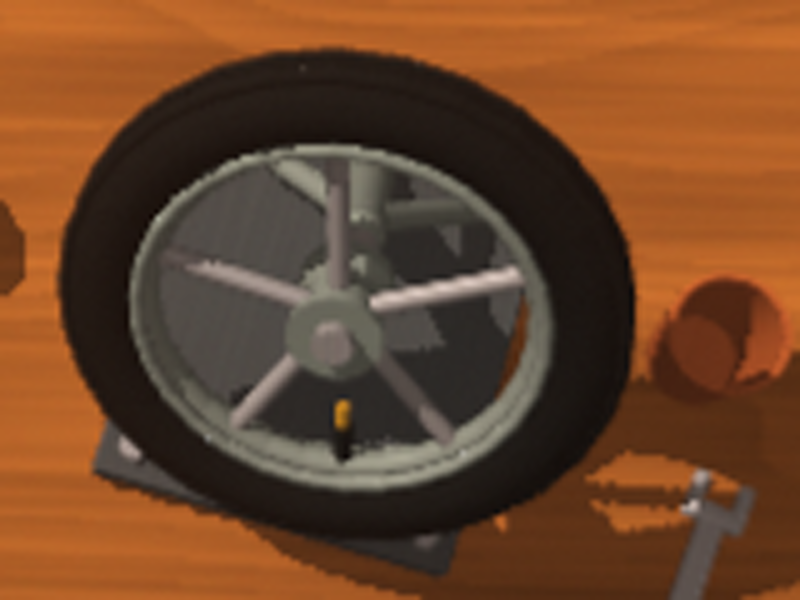

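```bash
cat > h.py <<'E'
import numpy as np, cv2
from scipy.optimize import least_squares
def proj(P,m):
    T=m['cam_to_world'];p=(np.asarray(P)-T[:3,3])@T[:3,:3]
    s=p[:,:2]/p[:,2:];s=s*(1+m['k1']*(s**2).sum(1,keepdims=True))
    return s*m['mtx'][0,0]+m['mtx'][:2,2]
AX=np.array([-.766,0,.643]);UP=np.array([.643,0,.766]);Y=np.array([0,1.,0])
def R(w): c,s=np.cos(w),np.sin(w);return np.array([[c,-s,0],[s,c,0],[0,0,1]])
def wp(r,a,h=0): return np.array([0,0,.17])+r*(UP*np.cos(a)+Y*np.sin(a))+h*AX
def world(p,P): return np.array([p[0],p[1],0])+np.asarray(P)@R(p[2]).T
E
python3 - <<'E'
from h import *
from station import manip
mt=manip.camera_model("top");ms=manip.camera_model("scene")
d=np.deg2rad
crop=np.array([[450,438],[520,275],[335,160],[165,255],[235,422],[343,405],[332,342],[97,462],[440,570]])
pt=(crop-2)/5+[225,130]
ps=np.array([[200,306],[282,291]])
def f(p):
    t=p[3]
    P=[wp(.098,t+d(k)) for k in(36,108,180,252,324)]+[wp(.063,t),wp(0,0,.032),[-.1,.11,.02],[-.1,-.11,.02]]
    e1=proj(world(p,P),mt)-pt
    e2=proj(world(p,[[.15,-.11,.01],[.15,.11,.01]]),ms)-ps
    return np.concatenate([e1.ravel(),e2.ravel()])
r=least_squares(f,[.5,-.05,-.3,3.14],loss='soft_l1');print(r.x,np.rad2deg(r.x[2:]));print(r.fun.reshape(-1,2).round(1))
p=r.x
for n,P in dict(hub=wp(0,0),nut=wp(0,0,.032),valve=wp(.085,p[3]),axtop=wp(.15,0,.021),bot=wp(.15,np.pi,.021)).items():print(n,world(p,[P])[0].round(3))
print('axle',R(p[2])@AX,'up',R(p[2])@UP,'y',R(p[2])@Y)
E
```

```text
[ 0.57431296 -0.06868138 -0.27180017  3.42462299] [-15.57300246 196.21644388]
[[-0.5 -0.2]
 [-0.   0.1]
 [-0.  -1.3]
 [-0.4 -0. ]
 [ 0.9 -0.2]
 [-0.3  0.1]
 [-0.4  1.3]
 [-1.7  1.4]
 [ 1.1  1.5]
 [-3.5  5.3]
 [ 1.1  0.4]]
hub [ 0.574 -0.069  0.17 ]
nut [ 0.551 -0.062  0.191]
valve [ 0.517 -0.077  0.107]
axtop [ 0.652 -0.09   0.298]
bot [ 0.466 -0.038  0.069]
axle [-0.73787951  0.20564492  0.643     ] up [ 0.61939494 -0.17262361  0.766     ] y [0.26846595 0.96328917 0.        ]
```

Spoke and hub residuals are about 1 px or less, so the fit is good: hub at (0.574, -0.069, 0.17), yaw -15.6°, wheel at 196°. I'll turn it +164° over the top, by inserting the shut fingers in the sector at about 268° and pushing the spoke that is now at 304°.

```bash
cat >> h.py <<'E'
from scipy.spatial.transform import Rotation as Ro
PS=np.array([.5743,-.0687,-.2718])
def trot(w=-.2718,tilt=0):   # tool z=-axle, y=up, x=stand y
    M=R(w)@np.stack([Y,UP,-AX],1); return Ro.from_matrix(M)*Ro.from_rotvec([tilt,0,0])
def row(s,pos,rot):
    r0=Ro.from_quat(s['tool_rot']);d=r0.inv().apply(np.asarray(pos)-s['tcp_pos'])*100
    return np.r_[d,(r0.inv()*rot).as_rotvec()].round(2).tolist()
def fp(r,a,h): return world(PS,[wp(r,np.deg2rad(a),h)])[0]
E
python3 - <<'E'
from h import *
from station import manip
s=manip.sense()
dn=lambda az: Ro.from_matrix(np.array([[-np.sin(az),np.cos(az),0],[np.cos(az),np.sin(az),0],[0,0,-1]]))
print(row(s,[.36,.46,.38],dn(.8)));print(row(s,[.47,.2,.40],dn(.25)))
P=fp(.062,268,.12);print(P,row(s,P,trot()))
E
```

```text
[-24.85, -9.6, -14.95, -0.0, 0.0, 0.55]
[-41.37, -32.5, -16.91, -0.0, 0.0, 1.1]
[ 0.46777949 -0.10333666  0.24550255] [-47.92, -62.09, -1.41, -0.67, -0.7, 1.51]
```

Emit:
drive_tool(
  increments=[
    [255,0,0,-8,0,0,0],
    [255,-8,-3,-15,0,0,0.14],
    [255,-16,-6,-15,0,0,0.28],
    [255,-25,-10,-15,0,0,0.42],
    [255,-25,-10,-15,0,0,0.55],
    [255,-25,-10,-15,0,0,0.55],
    [255,-33,-21,-16,0,0,0.8],
    [255,-33,-21,-16,0,0,0.8],
    [255,-41,-32,-17,0,0,1.1],
    [255,-41,-32,-17,0,0,1.1],
    [255,-41,-32,-17,0,0,1.1],
    [255,-41,-32,-17,0,0,1.1],
    [255,-41,-32,-17,0,0,1.1],
    [255,-41,-32,-17,0,0,1.1],
    [255,-41,-32,-17,0,0,1.1],
  ],
)

```text
t: 1.6
tcp_pos: [0.467, 0.2066, 0.4009]
tool_rot: [0.615, 0.789, -0.0, -0.001]
force: [-0.2, -0.1, 0.4]
finger_gap: 0.002
```

Run:
```python
from h import *
from station import manip
s=manip.sense();print(s['t'],s['tcp_pos'],s['q'],s['finger_gap'],s['force'])
P=fp(.062,268,.16);print(P,row(s,P,trot()))
```

```text
1.6 [0.46695312 0.20658716 0.40087132] [ 1.96763808e-01  2.05882173e-01  1.46379489e+00  1.06057669e-03
  1.47325701e+00 -4.93519585e-02] 0.0015265803149827914 [-0.22065962 -0.06911927  0.38865235]
[ 0.43826431 -0.09511086  0.27122255] [-28.58, -10.11, 12.95, -0.85, -0.23, 0.48]
```

Emit:
drive_tool(
  increments=[
    [255,-15,-6,0,-0.4,-0.11,0.24],
    [255,-15,-6,0,-0.4,-0.11,0.24],
    [255,-15,-6,0,-0.4,-0.11,0.24],
    [255,-28.6,-10.1,5,-0.85,-0.23,0.48],
    [255,-28.6,-10.1,5,-0.85,-0.23,0.48],
    [255,-28.6,-10.1,5,-0.85,-0.23,0.48],
    [255,-28.6,-10.1,5,-0.85,-0.23,0.48],
    [255,-28.6,-10.1,13,-0.85,-0.23,0.48],
    [255,-28.6,-10.1,13,-0.85,-0.23,0.48],
    [255,-28.6,-10.1,13,-0.85,-0.23,0.48],
    [255,-28.6,-10.1,13,-0.85,-0.23,0.48],
    [255,-28.6,-10.1,13,-0.85,-0.23,0.48],
    [255,-28.6,-10.1,13,-0.85,-0.23,0.48],
  ],
)

```text
t: 2.9
tcp_pos: [0.4583, -0.0699, 0.3064]
tool_rot: [0.708, 0.56, 0.276, 0.331]
force: [0.4, -0.1, 0.3]
finger_gap: 0.002
```

Run:
```python
from h import *
from station import manip
s=manip.sense();print(s['t'],s['tcp_pos'],s['q'],s['finger_gap'],s['force'])
P=fp(.062,268,.16);print(P,row(s,P,trot()))
m=manip.camera_model("wrist");im=manip.snapshot("wrist")[:,:,::-1].copy()
import pickle;pickle.dump((im,m),open("w1.pkl","wb"))
d=np.deg2rad;t=3.4246
pts=[wp(.098,t+d(k)) for k in(36,108,180,252,324)]+[wp(.063,t),wp(0,0,.032)]
uv=proj(world(PS,pts),m);print(uv.round(0))
big=cv2.resize(im,None,fx=1.5,fy=1.5)
for u in uv: cv2.drawMarker(big,tuple(int(v) for v in u*1.5),(255,0,255),cv2.MARKER_CROSS,10,1)
cv2.imwrite("pics/w1.png",big)
```

```text
2.9 [ 0.45831824 -0.06994563  0.30637452] [-0.59275258  0.05148197  2.36224593  1.9554412   0.32196219 -2.19974739] 0.0023201995156622115 [ 0.39224012 -0.10422104  0.27408633]
[ 0.43826431 -0.09511086  0.27122255] [-2.96, -3.57, 1.09, 0.02, -0.05, 0.02]
[[156. 213.]
 [270. 217.]
 [315. 109.]
 [217.  26.]
 [115.  99.]
 [152. 154.]
 [211. 141.]]
```

View pics/w1.png

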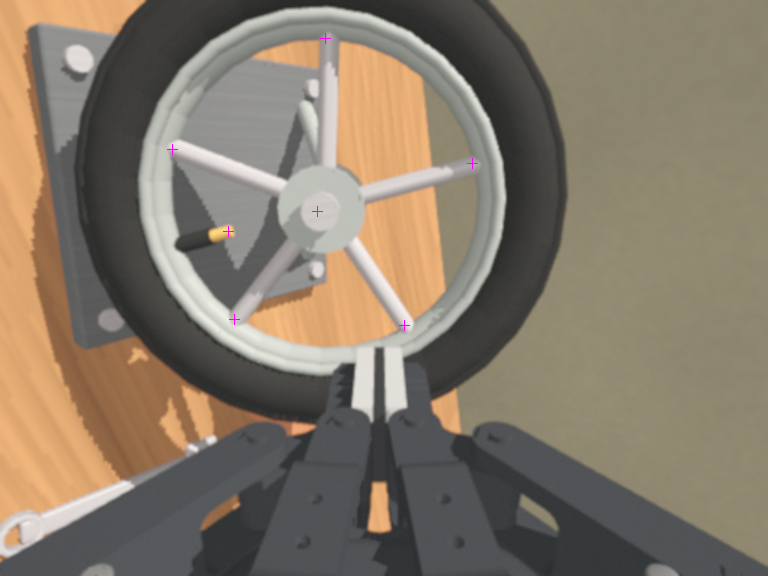

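The projected markers lie on the real spoke ends, valve tip (228,231) and nut (318,211), so the pose is confirmed to a millimetre or two. The arm is near its elbow limit and folded at this stand-off, so I'll fit a quick kinematic model to choose a better tilt.

```bash
cat >> h.py <<'E'
LIM=np.array([[-3.08,3.08],[-.75,2.2],[.22,2.44],[-1.43,4.57],[0,2.65],[-2.85,2.85]])
def fk(q,g):
    r=Ro.from_euler
    z=np.array([0,0,1.]);A=r('z',q[0]);p=A.apply([0,g[4],0])+[0,0,g[3]]
    A=A*r('y',q[1]);p=p+A.apply(z*g[0]);A=A*r('y',q[2]);p=p+A.apply([g[5],0,g[1]])
    A=A*r('z',q[3])*r('y',q[4])*r('z',q[5]);return p+A.apply(z*g[2]),A
def ik(pos,rot,g,q0,off):
    def e(q):
        p,A=fk(q,g);return np.r_[(p-pos)*10,((A*off).inv()*rot).as_rotvec()]
    best=None
    for s in [q0,[0,.3,1.9,0,.5,0],[-.3,.3,1.9,1.5,.4,-1.5],[-.3,.3,1.9,-1,.4,1]]:
        s=np.clip(s,LIM[:,0]+.01,LIM[:,1]-.01);k=least_squares(e,s,bounds=(LIM[:,0],LIM[:,1]))
        if best is None or k.cost<best.cost:best=k
    return best.x,np.sqrt(2*best.cost)
E
cat > kin.py <<'E'
from h import *
from station import manip
s=manip.sense()
D=[([1.167,.527,1.433,0,1.181,-.178],[.13899,.60861,.23033]),([1.96763808e-01,2.05882173e-01,1.46379489,.00106,1.47325701,-.04935],[.46695,.20659,.40087]),([-0.59275258,0.05148197,2.36224593,1.9554412,0.32196219,-2.19974739],[.45832,-.06995,.30637])]
k=least_squares(lambda g:np.concatenate([fk(q,g)[0]-p for q,p in D]),[.4,.4,.2,.2,.11,0]);g=k.x
A=fk(D[2][0],g)[1];off=A.inv()*Ro.from_quat([.708,.56,.276,.331])
E
python3 - <<'E'
from kin import *
print(g.round(4),abs(k.fun).max(),off.as_rotvec().round(3))
q0=s['q']
for t in(0,-.17,-.35,.17):
  for r,a,h in((.062,268,.1),(.062,268,-.015),(.062,0,-.015),(.062,84,-.015),(.062,84,.1)):
    q,c=ik(fp(r,a,h),trot(tilt=t),g,q0,off);print(t,a,h,q.round(2),round(c,4))
E
```

```text
[0.5871 0.392  0.2976 0.2765 0.111  0.1153] 0.0006916703510248812 [-0.000e+00 -1.000e-03  1.572e+00]
0 268 0.1 [-0.61  0.34  2.4   2.57  0.5  -2.85] 0.0074
0 268 -0.015 [-0.55  0.58  2.22  2.62  0.53 -2.85] 0.0653
0 0 -0.015 [-0.36  0.49  2.08  2.79  0.3  -2.85] 0.0408
0 84 -0.015 [-0.26  0.56  2.15  2.87  0.4  -2.85] 0.1306
0 84 0.1 [-0.24  0.31  2.29  2.88  0.3  -2.85] 0.1096
-0.17 268 0.1 [-0.67  0.38  2.44  2.52  0.66 -2.85] 0.1291
-0.17 268 -0.015 [-0.61  0.65  2.28  2.58  0.75 -2.85] 0.1695
-0.17 0 -0.015 [-0.41  0.55  2.16  2.76  0.58 -2.85] 0.1181
-0.17 84 -0.015 [-0.29  0.65  2.23  2.88  0.7  -2.85] 0.2063
-0.17 84 0.1 [-0.29  0.39  2.38  2.86  0.61 -2.85] 0.1853
-0.35 268 0.1 [-0.68  0.39  2.44  2.51  0.69 -2.85] 0.2925
-0.35 268 -0.015 [-0.65  0.73  2.32  2.58  0.97 -2.85] 0.2887
-0.35 0 -0.015 [-0.45  0.64  2.23  2.76  0.87 -2.85] 0.2089
-0.35 84 -0.015 [-0.23  0.85  2.31  3.09  1.21 -2.85] 0.2759
-0.35 84 0.1 [-0.3   0.48  2.44  2.91  0.84 -2.85] 0.2838
0.17 268 0.1 [-0.56  0.25  2.27  1.86  0.19 -2.09] 0.0
0.17 268 -0.015 [-0.49  0.52  2.13  2.51  0.25 -2.7 ] 0.0
0.17 0 -0.015 [-0.33  0.45  1.98  1.09  0.04 -1.14] 0.0
0.17 84 -0.015 [-0.22  0.51  2.05  2.89  0.1  -2.85] 0.0622
0.17 84 0.1 [-0.15  0.27  2.16 -1.43  0.08  1.52] 0.007
```

Run:
```python
from kin import *
q0=[-.5,.5,2.2,2.7,.5,.2]
for roll in(np.pi,np.pi/2):
 for t in(0,-.12):
  for r,a,h in((.062,268,.13),(.062,268,.1),(.062,268,-.015),(.062,300,-.015),(.062,0,-.015),(.062,45,-.015),(.062,84,-.015),(.062,100,-.015),(.062,84,.1)):
    q,c=ik(fp(r,a,h),trot(tilt=t)*Ro.from_euler('z',roll),g,q0,off);print(round(roll,1),t,a,h,q.round(2),round(c,4))
```

```text
3.1 0 268 0.13 [-0.64  0.25  2.43  2.49  0.46  0.36] 0.0
3.1 0 268 0.1 [-0.6   0.34  2.4   2.61  0.51  0.26] 0.0
3.1 0 268 -0.015 [-0.52  0.61  2.24  2.81  0.6   0.12] 0.0
3.1 0 300 -0.015 [-0.48  0.54  2.17  2.78  0.46  0.19] 0.0
3.1 0 0 -0.015 [-0.33  0.5   2.09  3.    0.32  0.1 ] 0.0
3.1 0 45 -0.015 [-0.22  0.53  2.1   3.26  0.36 -0.08] 0.0
3.1 0 84 -0.015 [-0.17  0.6   2.15  3.32  0.48 -0.09] 0.0
3.1 0 100 -0.015 [-0.16  0.63  2.19  3.3   0.55 -0.07] 0.0
3.1 0 84 0.1 [-0.13  0.35  2.29  3.44  0.37 -0.19] 0.0
3.1 -0.12 268 0.13 [-0.63  0.27  2.44  2.57  0.5   0.29] 0.0999
3.1 -0.12 268 0.1 [-0.61  0.39  2.44  2.7   0.64  0.16] 0.0667
3.1 -0.12 268 -0.015 [-0.53  0.7   2.31  2.86  0.87  0.04] 0.0
3.1 -0.12 300 -0.015 [-0.49  0.62  2.24  2.86  0.72  0.09] 0.0
3.1 -0.12 0 -0.015 [-0.33  0.56  2.16  3.05  0.57  0.05] 0.0
3.1 -0.12 45 -0.015 [-0.21  0.59  2.16  3.23  0.61 -0.04] 0.0
3.1 -0.12 84 -0.015 [-0.16  0.67  2.21  3.28  0.74 -0.04] 0.0
3.1 -0.12 100 -0.015 [-0.16  0.71  2.25  3.27  0.81 -0.03] 0.0
3.1 -0.12 84 0.1 [-0.12  0.43  2.37  3.35  0.65 -0.08] 0.0
1.6 0 268 0.13 [-0.64 
[... 352 characters left out ...]
  2.15  3.31  0.48 -1.66] 0.0
1.6 0 100 -0.015 [-0.17  0.63  2.19  3.3   0.55 -1.64] 0.0
1.6 0 84 0.1 [-0.13  0.35  2.29  3.43  0.37 -1.75] 0.0
1.6 -0.12 268 0.13 [-0.63  0.27  2.44  2.57  0.51 -1.28] 0.1
1.6 -0.12 268 0.1 [-0.61  0.39  2.44  2.7   0.64 -1.41] 0.0668
1.6 -0.12 268 -0.015 [-0.53  0.7   2.31  2.85  0.87 -1.53] 0.0
1.6 -0.12 300 -0.015 [-0.49  0.62  2.24  2.86  0.72 -1.48] 0.0
1.6 -0.12 0 -0.015 [-0.33  0.56  2.16  3.04  0.57 -1.52] 0.0
1.6 -0.12 45 -0.015 [-0.22  0.59  2.16  3.22  0.61 -1.61] 0.0
1.6 -0.12 84 -0.015 [-0.16  0.67  2.22  3.28  0.74 -1.61] 0.0
1.6 -0.12 100 -0.015 [-0.16  0.71  2.25  3.27  0.81 -1.6 ] 0.0
1.6 -0.12 84 0.1 [-0.12  0.43  2.37  3.34  0.65 -1.65] 0.0
```

Run:
```python
from h import *
from station import manip
s=manip.sense();print(s['tcp_pos'])
print(row(s,fp(.062,268,.1),trot()*Ro.from_euler('z',np.pi/2)))
```

```text
[ 0.4565571  -0.0704689   0.30346332]
[-3.16, -3.3, 7.05, -0.03, -0.05, 1.59]
```

Emit:
drive_tool(
  increments=[
    [255,0,0,1,0,0,0.14],
    [255,0,0,1,0,0,0.28],
    [255,-0.5,-0.5,1,0,0,0.42],
    [255,-1,-1,2,0,0,0.56],
    [255,-1.5,-1.5,3,0,0,0.7],
    [255,-2,-2,4,0,0,0.84],
    [255,-2.5,-2.5,5,-0.02,-0.03,1.0],
    [255,-3,-3,6,-0.03,-0.05,1.14],
    [255,-3.2,-3.3,7,-0.03,-0.05,1.28],
    [255,-3.2,-3.3,7,-0.03,-0.05,1.42],
    [255,-3.2,-3.3,7,-0.03,-0.05,1.59],
    [255,-3.2,-3.3,7,-0.03,-0.05,1.59],
    [255,-3.2,-3.3,7,-0.03,-0.05,1.59],
    [255,-3.2,-3.3,7,-0.03,-0.05,1.59],
    [255,-3.2,-3.3,7,-0.03,-0.05,1.59],
    [255,-3.2,-3.3,7,-0.03,-0.05,1.59],
  ],
  force=80,
)

```text
t: 4.55
tcp_pos: [0.484, -0.109, 0.2362]
tool_rot: [0.897, -0.125, 0.42, 0.057]
force: [0.3, -0.5, 0.1]
finger_gap: -0.002
```

```bash
cat > st.py <<'E'
from h import *
from station import manip
s=manip.sense();print(s['t'],s['tcp_pos'].round(4),s['q'].round(3),s['force'].round(1),round(s['finger_gap'],3))
RT=trot()*Ro.from_euler('z',np.pi/2)
def polar():
    v=(s['tcp_pos']-np.r_[PS[:2],.17])@R(PS[2]);return np.hypot(v@UP,v[1]),np.rad2deg(np.arctan2(v[1],v@UP))%360,v@AX
print('r,ang,h',np.round(polar(),3))
E
python3 - <<'E'
from st import *
print(row(s,fp(.062,268,.1),RT));print(row(s,fp(.062,268,-.015),RT))
E
```

```text
4.55 [ 0.484  -0.109   0.2362] [-0.603  0.33   2.395  2.592  0.495 -1.289] [ 0.3 -0.5  0.1] -0.002
r,ang,h [6.30000e-02 2.71579e+02 1.01000e-01]
[-0.39, -0.11, 0.08, 0.0, -0.0, -0.0]
[-0.43, -0.13, 11.58, 0.0, -0.0, -0.0]
```

Emit:
drive_tool(
  increments=[
    [255,-0.4,-0.1,2,0,0,0],
    [255,-0.4,-0.1,4,0,0,0],
    [255,-0.4,-0.1,5.5,0,0,0],
    [255,-0.4,-0.1,7,0,0,0],
    [255,-0.4,-0.1,8,0,0,0],
    [255,-0.4,-0.1,9,0,0,0],
    [255,-0.4,-0.1,10,0,0,0],
    [255,-0.4,-0.1,11,0,0,0],
    [255,-0.4,-0.1,11.6,0,0,0],
    [255,-0.4,-0.1,11.6,0,0,0],
    [255,-0.4,-0.1,11.6,0,0,0],
  ],
)

```text
t: 5.65
tcp_pos: [0.5674, -0.1315, 0.1586]
tool_rot: [0.897, -0.125, 0.42, 0.057]
force: [-0.3, 0.4, 0.1]
finger_gap: 0.004
```

Run:
```python
from st import *
# arc rows from here
for a in range(272,272+180,8):
    print(a,row(s,fp(.062,a,-.015),RT)[:3],end='; ')
m=manip.camera_model("wrist");im=manip.snapshot("wrist")[:,:,::-1]
cv2.imwrite("pics/w2.png",cv2.resize(im,None,fx=1.5,fy=1.5))
```

```text
5.65 [ 0.5674 -0.1315  0.1586] [-0.516  0.608  2.247  2.81   0.6   -1.447] [-0.3  0.4  0.1] 0.004
r,ang,h [ 6.20000e-02  2.68016e+02 -1.50000e-02]
272 [0.43, -0.04, -0.01]; 280 [1.29, -0.13, -0.01]; 288 [2.13, -0.35, -0.01]; 296 [2.93, -0.67, -0.0]; 304 [3.68, -1.11, -0.0]; 312 [4.36, -1.65, -0.0]; 320 [4.95, -2.27, -0.0]; 328 [5.46, -2.97, -0.0]; 336 [5.86, -3.74, -0.0]; 344 [6.15, -4.55, -0.0]; 352 [6.33, -5.4, -0.0]; 360 [6.39, -6.26, -0.0]; 368 [6.32, -7.13, -0.01]; 376 [6.14, -7.97, -0.01]; 384 [5.84, -8.78, -0.01]; 392 [5.43, -9.54, -0.01]; 400 [4.91, -10.24, -0.02]; 408 [4.31, -10.86, -0.02]; 416 [3.63, -11.39, -0.02]; 424 [2.87, -11.82, -0.02]; 432 [2.07, -12.14, -0.03]; 440 [1.23, -12.34, -0.03]; 448 [0.37, -12.43, -0.03];
```

View pics/w2.png

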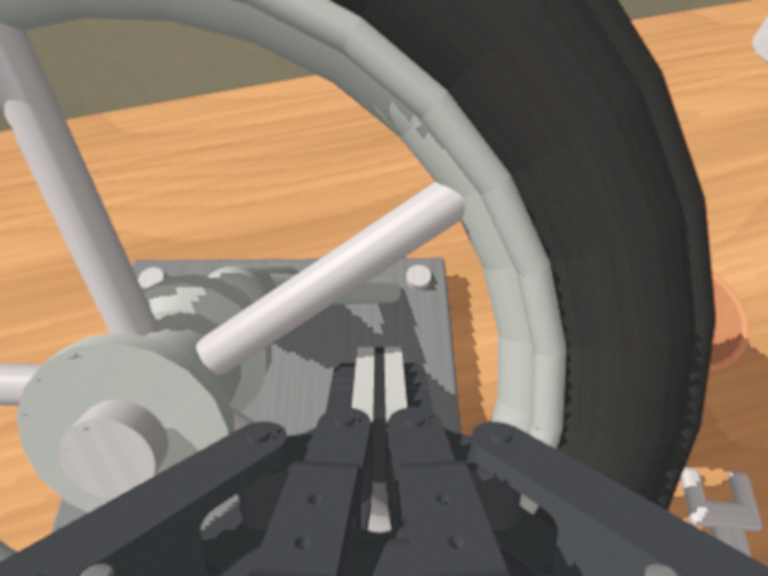

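The fingers stand free between spokes: the one to push runs from (210,355) to (460,200), and the tips are at (378,360). No contact forces. Pushing along the arc.

Emit:
drive_tool(
  increments=[
    [255,0.4,0,0,0,0,0],
    [255,0.9,-0.1,0,0,0,0],
    [255,1.3,-0.1,0,0,0,0],
    [255,1.7,-0.2,0,0,0,0],
    [255,2.1,-0.4,0,0,0,0],
    [255,2.5,-0.5,0,0,0,0],
    [255,2.9,-0.7,0,0,0,0],
    [255,3.3,-0.9,0,0,0,0],
    [255,3.7,-1.1,0,0,0,0],
    [255,4.0,-1.4,0,0,0,0],
    [255,4.4,-1.7,0,0,0,0],
    [255,4.7,-2.0,0,0,0,0],
    [255,5.0,-2.3,0,0,0,0],
    [255,5.2,-2.6,0,0,0,0],
    [255,5.5,-3.0,0,0,0,0],
    [255,5.7,-3.4,0,0,0,0],
    [255,5.7,-3.4,0,0,0,0],
  ],
)

```text
t: 7.4
tcp_pos: [0.6143, -0.1088, 0.2048]
tool_rot: [0.896, -0.124, 0.423, 0.057]
force: [0.5, 0.1, 1.3]
finger_gap: -0.005
```

Run:
```python
from st import *
for a in list(range(336,440,4)):
    print(a,row(s,fp(.062,a,-.015),RT)[:3],end='; ')
im=manip.snapshot("top")[:,:,::-1]
cv2.imwrite("pics/t2.png",cv2.resize(im[130:250,225:385],None,fx=5,fy=5,interpolation=cv2.INTER_CUBIC))
```

```text
7.4 [ 0.6143 -0.1088  0.2048] [-0.403  0.503  2.115  2.858  0.368 -1.385] [0.5 0.1 1.3] -0.005
r,ang,h [ 6.50000e-02  3.34413e+02 -1.50000e-02]
336 [-0.17, -0.27, -0.04]; 340 [-0.01, -0.67, -0.04]; 344 [0.13, -1.08, -0.04]; 348 [0.23, -1.5, -0.04]; 352 [0.3, -1.93, -0.04]; 356 [0.35, -2.36, -0.04]; 360 [0.36, -2.79, -0.04]; 364 [0.34, -3.23, -0.04]; 368 [0.3, -3.66, -0.04]; 372 [0.22, -4.08, -0.04]; 376 [0.11, -4.5, -0.04]; 380 [-0.02, -4.91, -0.04]; 384 [-0.19, -5.31, -0.04]; 388 [-0.38, -5.7, -0.04]; 392 [-0.6, -6.08, -0.05]; 396 [-0.84, -6.43, -0.05]; 400 [-1.11, -6.77, -0.05]; 404 [-1.4, -7.09, -0.06]; 408 [-1.71, -7.39, -0.06]; 412 [-2.04, -7.67, -0.06]; 416 [-2.39, -7.92, -0.07]; 420 [-2.76, -8.15, -0.07]; 424 [-3.14, -8.35, -0.07]; 428 [-3.54, -8.53, -0.08]; 432 [-3.95, -8.67, -0.08]; 436 [-4.36, -8.79, -0.09];
```

View pics/t2.png

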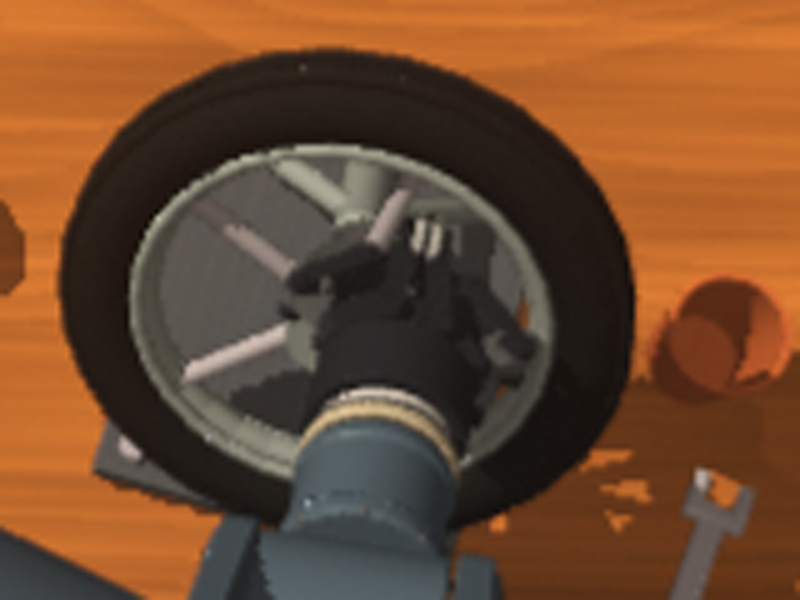

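The push works: the spoke now runs up to (400,200), just ahead of the fingers at (430,238), and the lower-left spoke's end is at (185,378), so the wheel has turned about 40°. The stand and the bystanders are unmoved. Continuing.

Emit:
drive_tool(
  increments=[
    [255,0,-0.6,0,0,0,0],
    [255,0.1,-1.1,0,0,0,0],
    [255,0.2,-1.5,0,0,0,0],
    [255,0.3,-1.9,0,0,0,0],
    [255,0.35,-2.4,0,0,0,0],
    [255,0.35,-2.8,0,0,0,0],
    [255,0.35,-3.2,0,0,0,0],
    [255,0.3,-3.7,0,0,0,0],
    [255,0.2,-4.1,0,0,0,0],
    [255,0.1,-4.5,0,0,0,0],
    [255,0,-4.9,0,0,0,0],
    [255,-0.2,-5.3,0,0,0,0],
    [255,-0.4,-5.7,0,0,0,0],
    [255,-0.6,-6.1,0,0,0,0],
    [255,-0.85,-6.4,0,0,0,0],
    [255,-1.1,-6.8,0,0,0,0],
    [255,-1.4,-7.1,0,0,0,0],
    [255,-1.7,-7.4,0,0,0,0],
    [255,-2.0,-7.7,0,0,0,0],
    [255,-2.0,-7.7,0,0,0,0],
  ],
)

```text
t: 9.45
tcp_pos: [0.6219, -0.0311, 0.1882]
tool_rot: [0.896, -0.125, 0.422, 0.057]
force: [2.4, -0.7, 0.4]
finger_gap: -0.003
```

Run:
```python
from st import *
for a in list(range(412,460,4)):
    print(a,row(s,fp(.062,a,-.015),RT)[:3],end='; ')
m=manip.camera_model("wrist");im=manip.snapshot("wrist")[:,:,::-1]
big=cv2.resize(im,None,fx=1.5,fy=1.5)
for a in range(0,360,10):
    for r in(.06,.098):
        u=proj(world(PS,[wp(r,np.deg2rad(a))]),m)[0]*1.5
        if 0<u[0]<768 and 0<u[1]<576:
            cv2.drawMarker(big,tuple(int(v) for v in u),(255,0,255),cv2.MARKER_CROSS,6,1)
            if r>.09:cv2.putText(big,str(a),tuple(int(v) for v in u),0,.4,(0,0,255),1)
cv2.imwrite("pics/w3.png",big)
```

```text
9.45 [ 0.6219 -0.0311  0.1882] [-0.203  0.545  2.109  3.283  0.394 -1.653] [ 2.4 -0.7  0.4] -0.003
r,ang,h [ 6.1000e-02  5.3006e+01 -1.6000e-02]
412 [0.12, 0.02, -0.06]; 416 [-0.23, -0.24, -0.07]; 420 [-0.6, -0.46, -0.07]; 424 [-0.98, -0.66, -0.07]; 428 [-1.37, -0.84, -0.07]; 432 [-1.78, -0.99, -0.08]; 436 [-2.2, -1.1, -0.08]; 440 [-2.62, -1.19, -0.08]; 444 [-3.05, -1.25, -0.09]; 448 [-3.48, -1.28, -0.09]; 452 [-3.92, -1.28, -0.09]; 456 [-4.35, -1.24, -0.09];
```

View pics/w3.png

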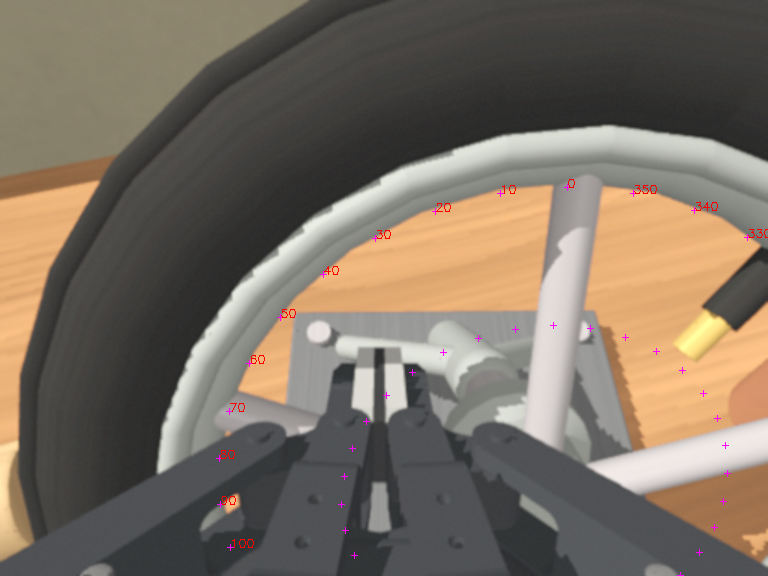

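The 36° spoke reads 358.5° against the tick marks (rim end at (578,180)) and the valve tip is at (690,345), so the wheel is at about 322.5° with 37.5° to go. The finger goes from 53° to about 88°.

Emit:
drive_tool(
  increments=[
    [255,-0.2,-0.25,0,0,0,0],
    [255,-0.6,-0.45,-0.05,0,0,0],
    [255,-1.0,-0.65,-0.05,0,0,0],
    [255,-1.35,-0.85,-0.05,0,0,0],
    [255,-1.8,-1.0,-0.05,0,0,0],
    [255,-2.2,-1.1,-0.05,0,0,0],
    [255,-2.6,-1.2,-0.1,0,0,0],
    [255,-2.8,-1.25,-0.1,0,0,0],
    [255,-3.05,-1.25,-0.1,0,0,0],
    [255,-3.25,-1.25,-0.1,0,0,0],
    [255,-3.45,-1.25,-0.1,0,0,0],
    [255,-3.45,-1.25,-0.1,0,0,0],
    [255,-3.45,-1.25,-0.1,0,0,0],
  ],
)

```text
t: 10.8
tcp_pos: [0.6015, -0.0128, 0.161]
tool_rot: [0.897, -0.125, 0.419, 0.057]
force: [2.1, -2.3, 2.6]
finger_gap: -0.001
```

```bash
cat > ov.py <<'E'
from st import *
import sys
m=manip.camera_model("wrist");im=manip.snapshot("wrist")[:,:,::-1]
big=cv2.resize(im,None,fx=1.5,fy=1.5)
for a in range(0,360,10):
    for r in(.04,.06,.098):
        u=proj(world(PS,[wp(r,np.deg2rad(a))]),m)[0]*1.5
        if 0<u[0]<768 and 0<u[1]<576:
            cv2.drawMarker(big,tuple(int(v) for v in u),(255,0,255),cv2.MARKER_CROSS,6,1)
            if r>.09:cv2.putText(big,str(a),tuple(int(v) for v in u),0,.4,(0,0,255),1)
cv2.imwrite(sys.argv[1],big)
E
python3 ov.py pics/w4.png
```

```text
10.8 [ 0.6015 -0.0128  0.161 ] [-0.165  0.605  2.168  3.314  0.508 -1.648] [ 2.1 -2.3  2.6] -0.001
r,ang,h [ 6.1000e-02  8.9733e+01 -1.4000e-02]
```

View pics/w4.png

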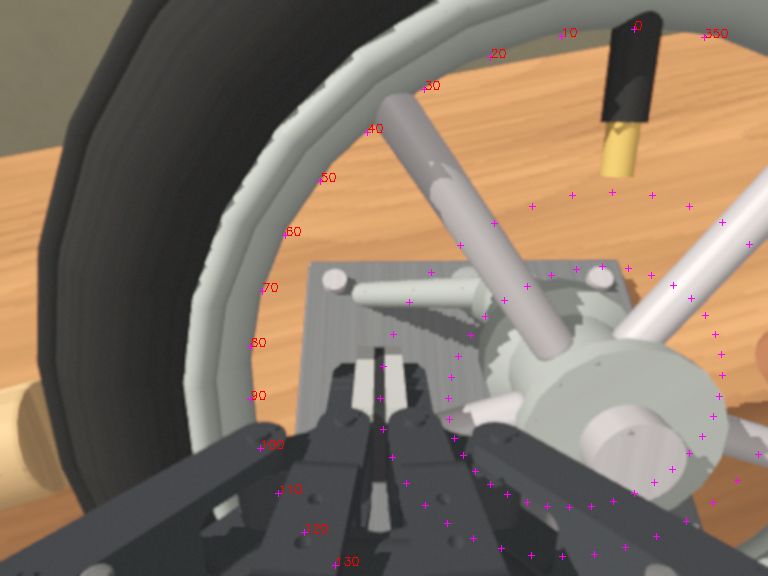

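The valve now stands on the 0° line: stem from (640,20) to (617,175) against ticks (634,28) and (612,192). The 36° spoke reads about 34.5–35°, so the wheel is within about 1.5° of the top. Backing off the spoke, then withdrawing.

Emit:
drive_tool(
  increments=[
    [255,0.4,0.05,0,0,0,0],
    [255,0.9,0.1,0,0,0,0],
    [255,1.4,0.2,0,0,0,0],
    [255,1.4,0.2,0,0,0,0],
    [255,1.4,0.2,-1,0,0,0],
    [255,1.4,0.2,-2,0,0,0],
    [255,1.4,0.2,-3,0,0,0],
    [255,1.4,0.2,-4.5,0,0,0],
    [255,1.4,0.2,-6,0,0,0],
    [255,1.4,0.2,-8,0,0,0],
    [255,1.4,0.2,-10,0,0,0],
    [255,1.4,0.2,-11.5,0,0,0],
    [255,1.4,0.2,-11.5,0,0,0],
    [255,1.4,0.2,-11.5,0,0,0],
  ],
)

```text
t: 12.25
tcp_pos: [0.525, 0.0066, 0.2466]
tool_rot: [0.897, -0.125, 0.421, 0.057]
force: [0.3, -0.0, -0.3]
finger_gap: 0.003
```

```bash
python3 ov.py pics/w5.png
python3 - <<'E'
from station import manip
import cv2
b=manip.snapshot("top")[:,:,::-1]
cv2.imwrite("pics/t5.png",b)
E
```

```text
12.25 [0.525  0.0066 0.2466] [-0.143  0.327  2.274  3.442  0.347 -1.766] [ 0.3 -0.  -0.3] 0.003
r,ang,h [6.1000e-02 7.5686e+01 1.0100e-01]
```

View pics/w5.png

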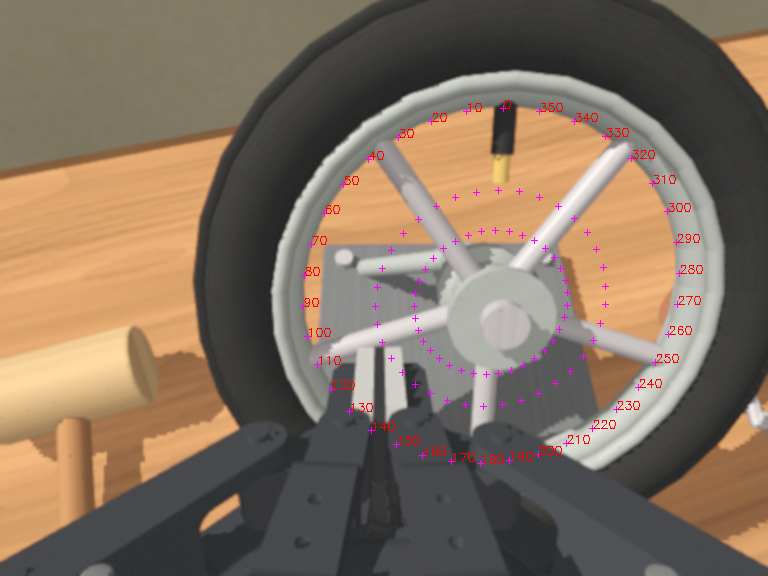

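View pics/t5.png

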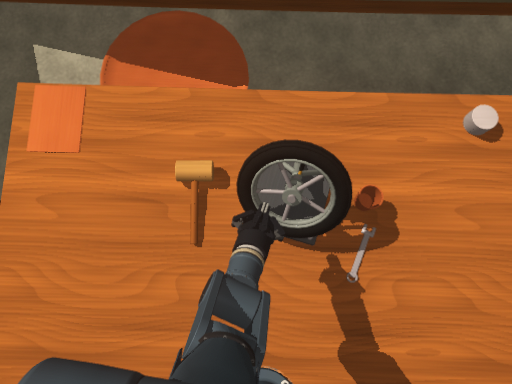

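The wrist picture shows the valve from (505,105) to (500,180) on the 0° ticks (503,107) and (499,190). The neighbouring spokes read about 35° and 324°. In the top picture the mallet (195,170), cup (370,197), spanner (360,253) and stand are where they began. The fingers are clear by 100 mm and the force is about 0, so I'm handing it in.

```bash
python3 -c "
from station import manip
print(manip.sign_off())"
```

```text
the job is handed in; nothing more can be done
None
```

The wheel's valve stem is at the top, about 1° short of straight above the hub (about 2 mm sideways; the limit is 8°, 12 mm). I put the shut fingers between two spokes and pushed one spoke about 163° over the top. I then backed off and drew the fingers out to 100 mm in front of the wheel, handing in just after 12 s.

- **Valve position:** in the last wrist picture the valve and its neighbouring spokes agree with the fitted pose to within 1–2°.
- **Contact:** the wrist force after each move was never above about 4 N and ended near zero. I saw no sign of the tyre being touched, but I did not measure that separately.
- **Stand and other things:** the stand, mallet, cup and spanner look unmoved in the top picture. I judged that by eye.
- **What disagreed:** one stand-plate corner in the scene view was about 6 px off the fitted pose. The wrist views matched the wheel, so I went by those.

The sign-off reports no verdict, so I don't know how it was judged.

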